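# Load the water purifier's lamp against its end stop

### The arm

A 6-joint arm with a two-finger parallel gripper is mounted at the origin on the work surface. World frame = base frame: x ahead of the robot, y to its left, z up, the work surface at z = 0. Lengths are in m, angles in rad, forces in N, time in s.
With the tool pointing down it reaches from about 0.3 to 0.75 m from the base axis. Payload 8.5 kg.
Tool frame: the origin (TCP) lies midway between the tips of the shut fingers; the grasp point (between the pads) lies 19 mm behind it; z points along the fingers, y is the line along which they close (so a half turn about z gives the same grasp; the last joint's range is limited). The gripper opens to 88 mm and grips with 3 to 60 N. Pads are 18 mm wide; open, the fingers measure 123 mm over their backs; the gripper's body (75 mm by 187 mm) begins 45 mm behind the grasp point.
Start: joints at [-1.388, 0.381, 1.297, -0, 1.464, -0.215], TCP at [0.213, -0.507, 0.239] pointing down, gripper open.
Joint ranges: [-3.11, 3.11], [-0.89, 2.33], [0.22, 2.48], [-1.42, 4.56], [0.17, 2.85], [-2.88, 2.88]. Speed limits (rad/s): [2.39, 2.39, 3.14, 3.14, 3.14, 3.14].

### API

Orientations are given as a unit quaternion [w, x, y, z].
In Python, from bench import * gives the robot as it stands.
- The arm moves only by the tool servo_tool, never from a script. Its argument "plan" is a list of rows, each a list of 7 numbers: the opening, from -1 (shut) to 1 (fully open), then the shift along the tool's x, y, z in mm, then the turn, a rotation vector about the tool's x, y, z in rad. In form: [[grip, dx, dy, dz, rx, ry, rz], ...]. A call has 1 to 12 rows; each row shifts and turns the commanded pose from where the row before left it, along the tool's axes as they then stand; what a row does not reach is not made up. A row lasts 1/12 s, in which the tool goes at most 41.7 mm and 7.16 degrees, less where a joint would pass 70% of its speed; a pose out of reach is approached as far as the arm can. A call is refused whole if a number of a shift passes 41.7 or a number of a turn 0.125, either way. A call with a gripper value outside its range is refused whole. The fingers move at their own pace and stop on an object; "grip_force" is the grip in N (left out, the last holds). Time passes only in rows, so rows that do not move let the fingers close. It gives the time, the measured TCP pose, the force, the opening and the grip force at its end, in the units of the state.
- sense(): the state, without advancing time (a new reading comes with each control period).
- capture(name): name is "scene" or "top"; returns the picture (420x560x3 uint8, red, green, blue); there is no depth.
- camera_params(name): a dict with "intrinsics" (3x3 intrinsics, pixels), "distortion" ([k1, k2, p1, p2, k3] as OpenCV has them; the pictures are not rectified), "R" (3x3) and "t" (3): a world point X has camera coordinates R X + t. Camera axes: x right, y down, z forward; pixel columns grow to the right and rows downward; lengths in m; the calibration is good to about 2 mm. A picture is of the moment at which its call begins. camera_params takes no time and is no camera call.
- hand_in(): hands the job in; it is judged then, once.
Trained networks look in the newest picture that a camera, given by its name, has taken for a name from the list of things; names that differ only in an ending like _2 or _b are one class to them, and where a whole thing is asked for, a point or a joint stands for the part that bears it (a point fixed in the world has none). Each returns a list of dicts, best first, with "conf" (0 to 1); they miss things now and then, are a little off and sometimes report something else, mostly with a low value. They report only what shows in the picture. A call takes as long as a camera call. They do not tell look-alikes from the thing itself.
- cut_out(name, camera): "pixels" (420x560 bool, what is visible of it) and "position" ([column, row] in pixels, amid what is visible of it).
- landmark_of(name, camera): "position" ([column, row] in pixels: a listed point, or the origin of a listed thing).
The state is a dict: "clock": time; "joint_pos": joint angles; "qvel": joint speeds; "joint_efforts": joint torques, N m; "tool_pos": TCP position; "ee_rot": TCP orientation; "ft_force": force on the tool from outside, world axes, zero at the start; "wrist_torque": the same for the moment, N m; "opening": finger opening in m; "grip_force": force on a finger pad.
Only numpy, scipy, OpenCV 4.12 (cv2) and the standard library are available. Lean on these libraries where they do the work, as an engineer would, in place of code of your own. Each camera call takes 0.05 s, during which the arm holds its last target. There are 200 camera calls.

### The job

Under the sink, take the new tube lamp from its grey rest, lay it in the V-groove of the water purifier's blue lamp tray with the brass end towards the clear hood, and slide it along the groove under the hood until its brass end touches the rubber-faced end stop inside. The lamp is fragile quartz: set it down and push it gently, stop as soon as you feel the stop, and leave it lying there in the groove. Leave everything else where it stands.

Things in the scene. Friction and masses are not known exactly. Their poses are not given: they have to be found in the camera images.
- lamp_center (a point): centre of the loose tube lamp (on its axis, half-way): a straight round rod 180 mm long, 24 mm in diameter, about 0.12 kg, clear quartz with a white core, a brass cap (25 mm) on one end, a white ceramic cap on the other. Local x runs along it to the brass end. It starts level in the rest, its axis 38 mm above the cabinet floor, rolled to any angle
- lamp_tip (a point): middle of the flat brass end face of the lamp, 90 mm from its centre along +x
- rest_mid (a point): middle of the fixed grey rest, on the axis of the lamp lying in it, 38 mm above the floor; x along it. Two V saddles, 12 mm long, 65 mm either side of the middle carry the lamp (its centre within 10 mm of the middle). Between them only a strip 6 mm high and 46 mm wide lies below, so the lamp can be pinched across there from above
- groove_mouth (a point): where the axis of a lamp lying in the tray's V-groove passes the hood's mouth, 41.7 mm above the cabinet floor; the tray is fixed. Local x runs level along the groove in the push direction, into the hood; z up. The open groove runs from x = -240 mm to 0, then on inside. The end stop's pad faces the mouth, anywhere from x = 25 to 72 mm: adjustable, not measured, to be found by feel
- groove_start (a point): on the same axis at the groove's open end, 240 mm before the hood. The V is a steel rail 20 mm wide (narrower than the lamp), its edges 8.3 mm below the lamp's axis; beside it the blue base plate, 80 mm wide, lies 31.7 mm below the axis, so fingers holding the lamp can straddle the rail. The lamp slides along the groove with 0.5 to 2.5 N of friction
- hood_top (a point): middle of the top of the clear hood, 48 mm past its mouth, 23.3 mm above the lamp's axis. The hood is 96 mm long, 44 mm wide, inside 38 mm. In it stands the end stop with an orange-red rubber pad, 22 mm square, centred on the lamp's axis. The pad gives about 1 mm for every 5 N and bottoms out after 4 mm. 3 to 8 N against it is right; 15 N harms the lamp
- canister: bystander: stainless canister with dark swing lid, 110 mm in diameter, 183 mm high; origin at the centre of its underside
- vinegar: bystander: green glass vinegar bottle, 66 mm in diameter, 210 mm high; origin at the centre of its underside
- brush: bystander: yellow scrub brush lying bristles down, 170 x 50 x 33 mm; origin at the centre of its underside, x along it
- tabs: bystander: green box of dishwasher tablets, 90 x 130 x 60 mm; origin at the centre of its underside
- jar: bystander: small amber jar, 42 mm in diameter, 45 mm high; origin at the centre of its underside
- oring: bystander: black rubber sealing ring lying flat, 44 mm across, 6 mm high; origin at the centre of its underside
- polish: bystander: red can of steel polish, 52 mm in diameter, 120 mm high; origin at the centre of its underside
Things that resemble listed ones, but are neither listed nor needed, are in the scene too. There is more than one size of the part that bears lamp_center; the job needs the middle-sized.

How it is judged:
By the outcome, as a careful person would: the job done as asked, in the order asked, and still so for the second after the job is handed in, with the robot touching nothing.
It also fails if it takes over 59 s, if anything falls off the work surface, if the arm or the gripper's body presses on something with over 40 N, if the wrist force passes 120 N, or if a joint passes its speed limit or range.

## Working session

There is one attempt and no reset: what is moved stays moved. The work goes in short steps, Python scripts to look and compute and a tool call to move; the robot and the scene stay as the last step left them, time stands still between calls to the robot, and variables do not carry over. Pictures are saved under pics/ and viewed, at most 10 in all, crops included, and the job is handed in when it is done.

Besides the shell and the picture viewer there is one more tool, called after "Call:" as name([rows], argument=value, ...), one row to a line, values as JSON. servo_tool: Moves the arm, as the interface text tells. Its arguments: {"type":"object","properties":{"plan":{"type":"array"},"grip_force":{"type":"number"}},"required":["plan"]}

```bash
mkdir -p pics; cat > h.py <<'E'
from bench import *
import numpy as np, cv2
from scipy.spatial.transform import Rotation as Rn
def ray(cam,px):
    c=camera_params(cam);K=np.array(c["intrinsics"]);D=np.array(c["distortion"]);R=np.array(c["R"]);t=np.array(c["t"])
    u=cv2.undistortPoints(np.array([[px]],float),K,D)[0,0]
    return -R.T@t, R.T@np.array([u[0],u[1],1.])
def atz(cam,px,z):
    o,d=ray(cam,px); return o+d*(z-o[2])/d[2]
def proj(cam,X):
    c=camera_params(cam);R=np.array(c["R"])
    return cv2.projectPoints(np.array(X,float).reshape(-1,3),cv2.Rodrigues(R)[0],np.array(c["t"]),np.array(c["intrinsics"]),np.array(c["distortion"]))[0][:,0]
E
python3 - <<'E'
from h import *
np.set_printoptions(precision=4,suppress=True)
for c in("top","scene"):
    im=capture(c); cv2.imwrite(f"pics/{c}0.png",im[:,:,::-1])
    print(c, ray(c,(280,210)))
    for n in("lamp_center","lamp_tip","rest_mid","groove_mouth","groove_start","hood_top"):
        for d in landmark_of(n,c)[:4]:
            z={"lamp_center":.038,"lamp_tip":.038,"rest_mid":.038,"hood_top":.065}.get(n,.0417)
            print(n,np.round(d["position"],1),round(d["conf"],2),atz(c,d["position"],z)[:2])
print(sense())
E
```

```text
top (array([0.3223, 0.0977, 1.6572]), array([ 0.1175, -0.0042, -0.9931]))
lamp_center [374.6 226.1] 0.67 [ 0.4606 -0.2162]
lamp_center [415.5 186.8] 0.65 [ 0.59   -0.3569]
lamp_tip [347.1 210.2] 0.96 [ 0.5127 -0.1271]
lamp_tip [427.  174.8] 0.6 [ 0.6305 -0.398 ]
rest_mid [381.  224.2] 0.83 [ 0.4667 -0.2374]
groove_mouth [249.5 204.6] 0.91 [0.5311 0.1894]
groove_start [324.2 221.7] 0.83 [ 0.4751 -0.0516]
groove_start [376.7 225.7] 0.43 [ 0.4615 -0.2224]
hood_top [240.2 203.2] 0.79 [0.5327 0.2178]
scene (array([ 1.157 , -0.6427,  0.921 ]), array([-0.5244,  0.576 , -0.6274]))
lamp_center [108.6 276.3] 0.81 [ 0.2565 -0.3295]
lamp_center [180.3 367.6] 0.7 [ 0.6128 -0.3797]
lamp_center [195.6 290. ] 0.57 [ 0.4682 -0.2114]
lamp_tip [ 90.9 253.7] 0.64 [ 0.1436 -0.3139]
lamp_tip [229.1 278. ] 0.59 [ 0.5033 -0.1278]
lamp_tip [183.5 388.6] 0.59 [ 0.6568 -0.4073]
lamp_tip [337.4 314.7] 0.17 [ 0.7872 -0.0431]
rest_mid [193.6 287.5] 0.77 [ 0.4578 -0.2092]
rest_mid [226.7 277.1] 0.27 [ 0.4963 -0.1296]
groove_mouth [312.7 222.4] 0.75 [0.5342 0.1825]
groove_mouth [194.7 290.5] 0.5 [ 0.4706 -0.2158]
groove_start [240.8 257.5] 0.57 [ 0.476  -0.0573]
hood_top [324.6 212.5] 0.82 [0.5497 0.2182]
{'clock': 0.7, 'joint_pos': array([-1.3883,  0.3806,  1.2974, -0.    ,  1.4636, -0.2153]), 'qvel': array([ 0.0012, -0.0002, -0.0008,  0.0004,  0.0003, -0.0001]), 'joint_efforts': array([ -0.0012, -43.7723, -22.4703,   0.0713,   0.0314,   0.    ]), 'tool_pos': array([ 0.213 , -0.507 ,  0.2388]), 'ee_rot': array([-0.    ,  0.9803,  0.1976, -0.    ]), 'ft_force': array([ 1.5501, -0.7066, -0.786 ]), 'wrist_torque': array([-0.0249, -0.0922, -0.0009]), 'grip_force': 0.0, 'opening': 0.08815823065278935}
```

View pics/top0.png

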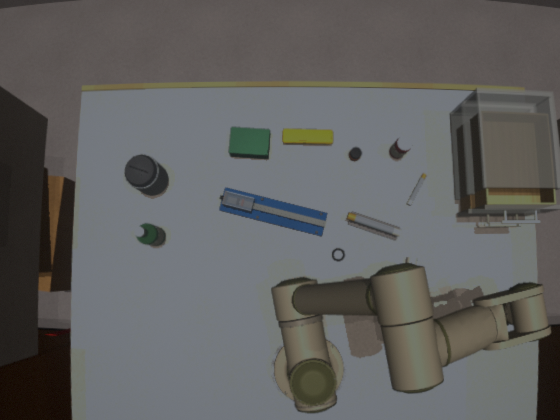

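View pics/scene0.png

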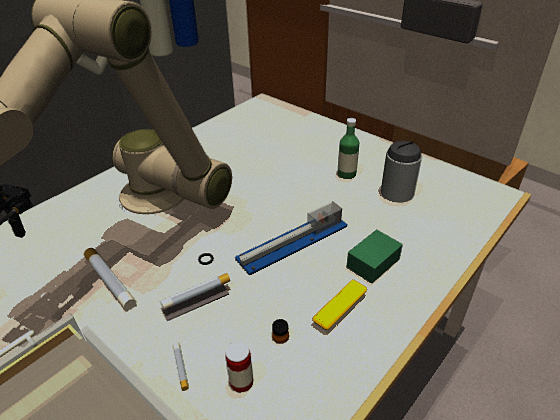

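Top picture: the tray runs from about (322,222) to (222,200), hood at (238,202). Three lamps could be the one: 
- rest lamp: top (374,224), scene (196,290)
- thin small lamp: top (417,189), scene (180,367)
- large loose lamp: scene (108,276), hidden under the arm in top

I choose the one in the grey rest, brass end towards the tray, and check it in a close crop.

```bash
python3 - <<'E'
from h import *
np.set_printoptions(precision=4,suppress=True)
a=cv2.imread("pics/top0.png")[180:245,210:410]; b=cv2.imread("pics/scene0.png")[195:325,150:350]
cv2.imwrite("pics/crop0.png",np.vstack([cv2.resize(a,None,fx=3,fy=3,interpolation=cv2.INTER_CUBIC),cv2.resize(b,None,fx=3,fy=3,interpolation=cv2.INTER_CUBIC)]))
for c in("top","scene"):
    for d in cut_out("lamp_center",c)[:3]:
        m=d["pixels"]; p=np.argwhere(m)[:,::-1].astype(float)
        X=np.array([atz(c,q,.038)[:2] for q in p]); mu=X.mean(0); w,V=np.linalg.eigh(np.cov((X-mu).T)); v=V[:,1]
        s=(X-mu)@v; r=(X-mu)@V[:,0]
        print(c,d["position"],round(d["conf"],2),len(p),"mu",mu,"dir",v,"len",np.ptp(s),"wid",np.percentile(r,97)-np.percentile(r,3),"mid",mu+v*(s.max()+s.min())/2, np.degrees(np.arctan2(v[1],v[0])))
E
```

```text
top [373.9, 225.1] 0.84 409 mu [ 0.4678 -0.212 ] dir [0.3202 0.9473] len 0.1831255785858364 wid 0.022798610036881134 mid [ 0.4675 -0.2131] 71.32475577208726
top [413.6, 260.3] 0.58 61 mu [ 0.3496 -0.3366] dir [0.1724 0.985 ] len 0.03205713576518489 wid 0.01892418585622154 mid [ 0.3497 -0.336 ] 80.0713152753439
top [417.2, 189.3] 0.53 158 mu [ 0.5812 -0.3582] dir [-0.865   0.5018] len 0.117924569527659 wid 0.01478992537365466 mid [ 0.5834 -0.3595] 149.8779149601125
scene [196.2, 290.2] 0.79 711 mu [ 0.4687 -0.2138] dir [0.3079 0.9514] len 0.18086746393108044 wid 0.031869262786892436 mid [ 0.4695 -0.2112] 72.06589040587384
scene [107.4, 276.5] 0.7 1016 mu [ 0.2623 -0.3321] dir [-0.9902  0.1395] len 0.28432264149095715 wid 0.03258772209959052 mid [ 0.2527 -0.3308] 171.9814960059922
scene [179.1, 371.9] 0.58 330 mu [ 0.6135 -0.379 ] dir [-0.8656  0.5007] len 0.12192724003915141 wid 0.014369267180025427 mid [ 0.609  -0.3765] 149.95341129594186
```

View pics/crop0.png

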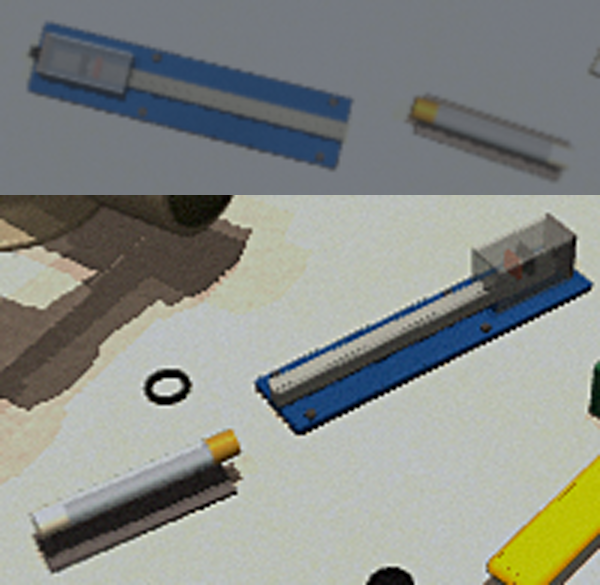

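The crop shows the lamp in the rest, with brass at (228,445) in the lower panel and pointing at the tray. It measures 181 x 23 mm against 120 x 14 mm and 284 mm for the other two, so it is the middle-sized lamp. Now the groove.

```bash
python3 - <<'E'
from h import *
np.set_printoptions(precision=4,suppress=True)
for c,(r0,r1,c0,c1) in(("top",(180,245,210,335)),("scene",(200,280,230,355))):
    im=cv2.imread(f"pics/{c}0.png"); hsv=cv2.cvtColor(im,cv2.COLOR_BGR2HSV)
    m=np.zeros(im.shape[:2],bool); m[r0:r1,c0:c1]=((hsv[...,0]>98)&(hsv[...,0]<125)&(hsv[...,1]>130))[r0:r1,c0:c1]
    P=np.argwhere(m)[:,::-1].astype(np.float32)
    X=np.array([atz(c,q,.010)[:2] for q in P],np.float32)
    (cx,cy),wh,a=cv2.minAreaRect(X*1000); B=cv2.boxPoints(((cx,cy),wh,a)); print(c,len(P),"plate c",cx,cy,wh,a,B.round(1).tolist())
    # rail top: bright low-sat pixels
    m2=np.zeros_like(m); g=hsv[...,2]
    h=cv2.convexHull(P.astype(np.int32)); f=np.zeros(m.shape,np.uint8); cv2.fillConvexPoly(f,h,1)
    m2=(f>0)&(hsv[...,1]<70)
    Q=np.argwhere(m2)[:,::-1].astype(float)
    Y=np.array([atz(c,q,.0334)[:2] for q in Q])
    A=Rn.from_euler("z",72,degrees=True).as_matrix()[:2,0]; # approx +x? compute along
    s=(Y-[.475,-.054])@np.array([np.sin(np.radians(13)),np.cos(np.radians(13))])
    k=(s>0.01)&(s<0.22); Y=Y[k]; mu=Y.mean(0); w,V=np.linalg.eigh(np.cov((Y-mu).T)); v=V[:,1]*np.sign(V[1,1])
    print("rail",k.sum(),mu,np.degrees(np.arctan2(v[1],v[0])),"smin",(s.min()), "width",np.percentile((Y-mu)@V[:,0],[3,97]))
E
```

```text
Traceback (most recent call last):
  File "h.py", line 9, in atz
    o,d=ray(cam,px); return o+d*(z-o[2])/d[2]
        ~~~^^^^^^^^
  File "h.py", line 5, in ray
    c=camera_params(cam);K=np.array(c["intrinsics"]);D=np.array(c["distortion"]);R=np.array(c["R"]);t=np.array(c["t"])
ValueError: time passes only in moves, steps and waits
```

```bash
sed -i 's/^def ray/from functools import lru_cache\ncamera_params=lru_cache(None)(camera_params)\ndef ray/' h.py; cat > g.py <<'E'
from h import *
np.set_printoptions(precision=4,suppress=True)
for c,(r0,r1,c0,c1) in(("top",(180,245,210,335)),("scene",(200,280,230,355))):
    im=cv2.imread(f"pics/{c}0.png"); hsv=cv2.cvtColor(im,cv2.COLOR_BGR2HSV)
    m=np.zeros(im.shape[:2],bool); m[r0:r1,c0:c1]=((hsv[...,0]>98)&(hsv[...,0]<125)&(hsv[...,1]>130))[r0:r1,c0:c1]
    P=np.argwhere(m)[:,::-1].astype(np.float32)
    X=np.array([atz(c,q,.010)[:2] for q in P],np.float32)
    r=cv2.minAreaRect(X*1000); print(c,len(P),"plate",r,cv2.boxPoints(r).round(1).tolist())
    f=np.zeros(m.shape,np.uint8); cv2.fillConvexPoly(f,cv2.convexHull(P.astype(np.int32)),1)
    Q=np.argwhere((f>0)&(hsv[...,1]<70))[:,::-1].astype(float)
    Y=np.array([atz(c,q,.0334)[:2] for q in Q])
    s=(Y-[.475,-.054])@np.array([np.sin(np.radians(13)),np.cos(np.radians(13))])
    k=(s>0.01)&(s<0.22); Y=Y[k]; mu=Y.mean(0); w,V=np.linalg.eigh(np.cov((Y-mu).T)); v=V[:,1]*np.sign(V[1,1])
    print("rail",k.sum(),mu,np.degrees(np.arctan2(v[1],v[0])),"smin",s.min(),"width",np.percentile((Y-mu)@V[:,0],[3,97]))
E
python3 g.py
```

```text
top 1210 plate ((513.2984619140625, 114.2464828491211), (343.3302917480469, 75.10769653320312), 75.5746078491211) [[434.20001220703125, -42.70000076293945], [506.8999938964844, -61.400001525878906], [592.4000244140625, 271.1000061035156], [519.7000122070312, 289.8999938964844]]
rail 426 [0.4981 0.058 ] 75.56423714819988 smin 0.0015126015751193208 width [-0.0103  0.0101]
scene 1079 plate ((517.7937622070312, 111.47373962402344), (348.6884765625, 83.87384796142578), 76.00148010253906) [[434.8999938964844, -47.5], [516.2999877929688, -67.80000305175781], [600.7000122070312, 270.5], [519.2999877929688, 290.79998779296875]]
rail 695 [0.5093 0.0535] 75.72651657065657 smin -0.015340196574101869 width [-0.0359  0.0227]
```

Lamp centre is about (0.468,-0.212) with its axis at 71.5°. The groove axis is at 75.6°, starting near (0.473,-0.053). First move goes above the lamp.

Call:
servo_tool([
  [1,29.1,-14.4,0,0,0,0],
  [1,29.1,-14.4,0,0,0,0],
  [1,29.1,-14.4,0,0,0,0],
  [1,29.1,-14.4,0,0,0,0],
  [1,29.1,-14.4,0,0,0,0],
  [1,29.1,-14.4,0,0,0,0],
  [1,29.1,-14.4,0,0,0,0],
  [1,29.1,-14.4,0,0,0,0],
  [1,29.1,-14.4,0,0,0,0],
  [1,29.1,-14.4,0,0,0,0],
  [1,29.1,-14.4,0,0,0,0],
  [1,29.1,-14.4,0,0,0,0],
])

```text
clock: 1.8
tool_pos: [0.4689, -0.211, 0.2389]
ee_rot: [0.0, 0.98, 0.198, 0.0]
ft_force: [0.2, -0.5, 1.2]
opening: 0.0879
grip_force: 0.0
```

Call:
servo_tool([
  [1,0,0,0,0,0,-0.122],
  [1,0,0,0,0,0,-0.122],
  [1,0,0,0,0,0,-0.122],
  [1,0,0,0,0,0,-0.122],
  [1,0,0,0,0,0,-0.122],
  [1,0,0,0,0,0,-0.122],
  [1,0,0,0,0,0,-0.12],
  [1,0,0,0,0,0,0],
  [1,0,0,0,0,0,0],
], grip_force=15)

```text
clock: 2.55
tool_pos: [0.468, -0.2124, 0.2388]
ee_rot: [0.0, 0.812, 0.584, 0.0]
ft_force: [1.0, -0.2, -0.5]
opening: 0.0882
grip_force: 0.0
```

```bash
cat >> h.py <<'E'
def go(p,yaw):
    s=sense(); w,x,y,z=s["ee_rot"]; M=Rn.from_quat([x,y,z,w]).as_matrix()
    T=np.column_stack([[np.cos(yaw),np.sin(yaw),0],[np.sin(yaw),-np.cos(yaw),0],[0,0,-1]])
    print("t",round(s["clock"],2),"tcp",s["tool_pos"],"yaw",np.degrees(np.arctan2(M[1,0],M[0,0])),"shift mm",M.T@(np.array(p)-s["tool_pos"])*1000,"turn",Rn.from_matrix(M.T@T).as_rotvec(),"F",s["ft_force"],"open",s["opening"],"gf",s["grip_force"])
E
python3 - <<'E'
from h import *
np.set_printoptions(precision=4,suppress=True)
go([.468,-.2125,.019],np.radians(71.6))
im=capture("scene");cv2.imwrite("pics/s1.png",cv2.resize(im[200:340,60:330,::-1],None,fx=2.9,fy=2.9))
E
```

```text
t 2.55 tcp [ 0.468  -0.2124  0.2388] yaw 71.40132475235436 shift mm [ -0.0621  -0.031  219.7851] turn [ 0.      0.     -0.0035] F [ 1.0392 -0.1807 -0.474 ] open 0.0881602372644484 gf 0.0
```

View pics/s1.png

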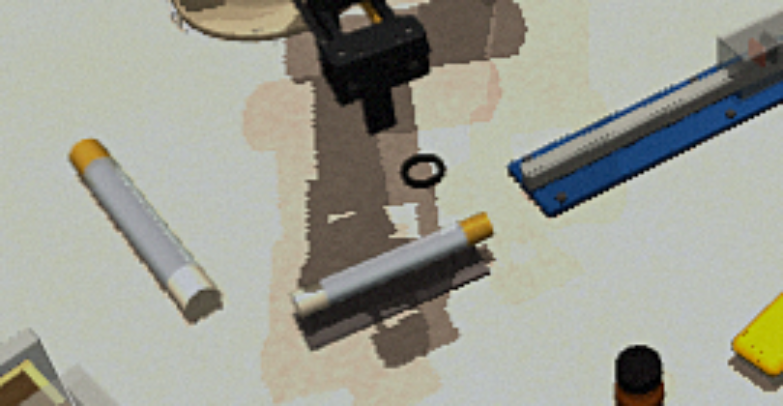

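The crop shows the lamp in its rest from (310,302) to (492,228), brass end at upper right, with the gripper above and nothing in the way of the fingers. Descending.

Call:
servo_tool([
  [1,0,0,35,0,0,0],
  [1,0,0,35,0,0,0],
  [1,0,0,35,0,0,0],
  [1,0,0,35,0,0,0],
  [1,0,0,30,0,0,0],
  [1,0,0,20,0,0,0],
  [1,0,0,15,0,0,0],
  [1,0,0,10,0,0,0],
  [1,0,0,5,0,0,0],
  [1,0,0,0,0,0,0],
  [0,0,0,0,0,0,0],
  [0,0,0,0,0,0,0],
])

```text
clock: 3.6
tool_pos: [0.4685, -0.2128, 0.0197]
ee_rot: [0.001, 0.811, 0.585, 0.0]
ft_force: [-0.2, 0.7, -0.2]
opening: 0.0762
grip_force: 0.0
```

Call:
servo_tool([
  [-0.2,0,0,0,0,0,0],
  [-0.3,0,0,0,0,0,0],
  [-0.4,0,0,0,0,0,0],
  [-0.5,0,0,0,0,0,0],
  [-0.7,0,0,0,0,0,0],
  [-1,0,0,0,0,0,0],
  [-1,0,0,0,0,0,0],
  [-1,0,0,0,0,0,0],
  [-1,0,0,0,0,0,0],
])

```text
clock: 4.35
tool_pos: [0.469, -0.213, 0.0191]
ee_rot: [0.001, 0.811, 0.585, 0.001]
ft_force: [4.7, -0.2, 0.7]
opening: 0.0226
grip_force: 14.8
```

Call:
servo_tool([
  [-1,0,0,-3,0,0,0],
  [-1,0,0,-8,0,0,0],
  [-1,0,0,-15,0,0,0],
  [-1,0,0,-20,0,0,0],
  [-1,0,0,-20,0,0,0],
  [-1,0,0,-15,0,0,0],
  [-1,0,0,-8,0,0,0],
  [-1,0,0,-3,0,0,0],
  [-1,0,0,0,0,0,0],
])

```text
clock: 5.1
tool_pos: [0.4679, -0.2124, 0.1111]
ee_rot: [0.0, 0.811, 0.585, 0.0]
ft_force: [-1.0, -1.0, -1.5]
opening: 0.0227
grip_force: 15.0
```

```bash
python3 - <<'E'
from h import *
np.set_printoptions(precision=4,suppress=True)
n=np.array([np.sin(np.radians(75.6)),-np.cos(np.radians(75.6))]);u=np.array([-n[1],n[0]])
p=u*.186+n*.4695; go([*p,.075],np.radians(75.6))
for c in("scene","top"):
    im=capture(c)
    for d in landmark_of("lamp_tip",c)[:2]: print(c,"tip",d["position"],round(d["conf"],2),atz(c,d["position"],.131)[:2])
    if c=="scene": cv2.imwrite("pics/s2.png",cv2.resize(im[130:340,90:370,::-1],None,fx=2.8,fy=2.8))
    print("groove axis px",proj(c,[[*(u*s+n*.4695),.0417] for s in(.066,.186,.306)]).tolist())
E
```

```text
t 5.1 tcp [ 0.4679 -0.2124  0.1111] yaw 71.608919591215 shift mm [272.129  -55.6116  36.0066] turn [ 0.0002  0.0001 -0.0697] F [-0.9734 -1.0309 -1.5396] open 0.022694016644132252 gf 14.968612343072891
scene tip [222.4, 250.1] 0.81 [ 0.4918 -0.1278]
scene tip [183.5, 387.5] 0.81 [ 0.7077 -0.4306]
groove axis px [[240.69982394883658, 255.81333180405068], [277.32939453666074, 238.46320853122944], [311.20447099206893, 222.40983781381578]]
top tip [427.5, 172.6] 0.57 [ 0.6198 -0.3715]
top tip [352.5, 210.0] 0.56 [ 0.5024 -0.1308]
groove axis px [[324.59088998579966, 222.9249882907378], [288.5085823427862, 213.79677368456635], [252.52254038879335, 204.6835511144749]]
```

View pics/s2.png

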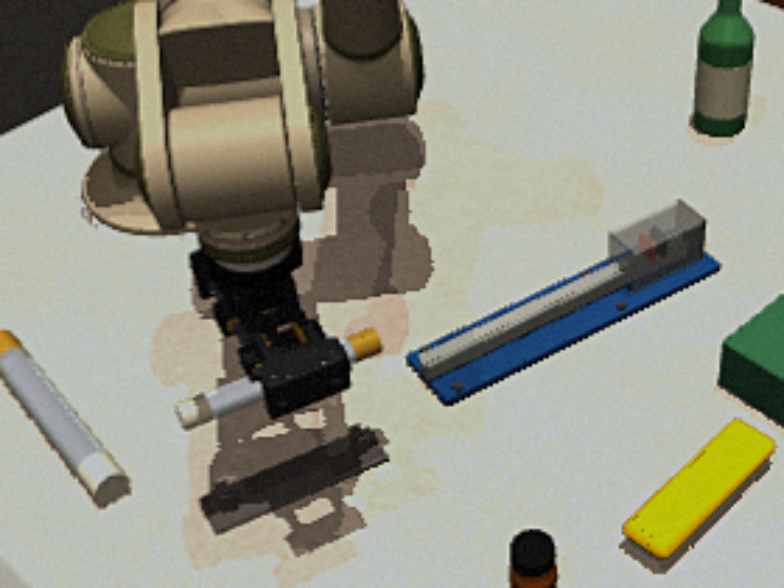

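The crop shows the lamp held level with the brass end (365,342) leading, the rest empty, and the tray clear. The projected groove axis fits the picture, so I carry the lamp over the groove.

Call:
servo_tool([
  [-1,0,0,0,0,0,-0.07],
  [-1,10,-1.3,0,0,0,0],
  [-1,20,-2.7,0,0,0,0],
  [-1,30,-4,0,0,0,0],
  [-1,35,-4.6,0,0,0,0],
  [-1,35,-4.6,0,0,0,0],
  [-1,35,-4.6,0,0,0,0],
  [-1,35,-4.6,0,0,0,0],
  [-1,30,-4,0,0,0,0],
  [-1,25,-3.3,0,0,0,0],
  [-1,15,-2,0,0,0,0],
  [-1,5.3,-0.8,0,0,0,0],
])

```text
clock: 6.3
tool_pos: [0.5005, 0.0659, 0.1103]
ee_rot: [-0.001, 0.79, 0.613, -0.0]
ft_force: [-0.2, -0.4, -1.6]
opening: 0.0228
grip_force: 15.0
```

Call:
servo_tool([
  [-1,0,0,5,0,0,0],
  [-1,0,0,12,0,0,0],
  [-1,0,0,18,0,0,0],
  [-1,0,0,15,0,0,0],
  [-1,0,0,12,0,0,0],
  [-1,0,0,8,0,0,0],
  [-1,0,0,0,0,0,0],
  [-1,0,0,0,0,0,0],
])

```text
clock: 6.97
tool_pos: [0.501, 0.0627, 0.0406]
ee_rot: [-0.0, 0.79, 0.613, -0.0]
ft_force: [-0.3, -0.0, -2.0]
opening: 0.0227
grip_force: 15.0
```

```bash
python3 - <<'E'
from h import *
np.set_printoptions(precision=4,suppress=True)
n=np.array([np.sin(np.radians(75.6)),-np.cos(np.radians(75.6))]);u=np.array([-n[1],n[0]])
p=u*.186+n*.4695; go([*p,.0227],np.radians(75.6))
a=capture("scene")[185:275,210:350,::-1];b=capture("top")[185:245,210:350,::-1]
z=lambda i:cv2.resize(i,None,fx=4,fy=4,interpolation=cv2.INTER_CUBIC)
cv2.imwrite("pics/s3.png",np.vstack([z(a),np.clip(z(b)*1.6,0,255).astype(np.uint8)]))
E
```

```text
t 6.97 tcp [0.501  0.0627 0.0406] yaw 75.55365737931712 shift mm [ 0.6449 -0.1692 17.8929] turn [-0.0007  0.0001 -0.0008] F [-0.2711 -0.0312 -2.0357] open 0.02266641862967767 gf 14.966663494706154
```

View pics/s3.png

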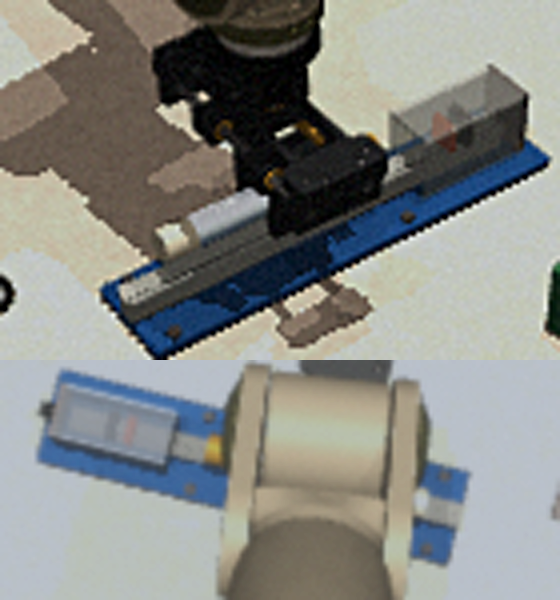

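The crop shows the lamp hovering over the groove. Brass end is at (214,449) and ceramic end at (421,499) in the lower panel, with the hood and pad clear ahead. I measure the lateral offset against the rail in the same camera.

```bash
python3 - <<'E'
from h import *
np.set_printoptions(precision=4,suppress=True)
n=np.array([np.sin(np.radians(75.6)),-np.cos(np.radians(75.6))]);u=np.array([-n[1],n[0]])
im0=cv2.imread("pics/top0.png"); im=capture("top")[:,:,::-1].copy()
def cols(I,z,name,smin,smax,sat):
    hsv=cv2.cvtColor(I,cv2.COLOR_BGR2HSV); out=[]
    for q in np.argwhere(np.ones((70,140)))+[180,210]:
        X=atz("top",q[::-1].astype(float),z)[:2]; s=X@u; r=X@n
        if smin<s<smax and abs(r-.469)<.022 and sat(hsv[q[0],q[1]]): out.append((s,r))
    o=np.array(out); print(name,len(o),"s",o[:,0].min(),o[:,0].max(),"n mean",o[:,1].mean(),np.percentile(o[:,1],[3,97]))
notblue=lambda h:h[1]<90
brass=lambda h:15<h[0]<35 and h[1]>90
cols(im0,.0334,"rail all",.08,.29,notblue);cols(im0,.0334,"rail near start",.07,.11,notblue);cols(im0,.0334,"rail near hood",.25,.29,notblue)
cols(im,.0596,"brass",.2,.32,brass)
cols(im,.0600,"ceramic",.05,.112,lambda h:h[1]<60 and h[2]>150)
for c in("top","scene"):
    capture(c)
    for k in("lamp_tip","hood_top","groove_mouth","groove_start"):
        for d in landmark_of(k,c)[:1]:
            X=atz(c,d["position"],{"lamp_tip":.0596,"hood_top":.065}.get(k,.0417))[:2];print(c,k,round(d["conf"],2),X@u,X@n)
hsv=cv2.cvtColor(cv2.imread("pics/scene0.png"),cv2.COLOR_BGR2HSV)
for c in("top","scene"):
    I=cv2.imread(f"pics/{c}0.png");hsv=cv2.cvtColor(I,cv2.COLOR_BGR2HSV);m=((hsv[...,0]<10)|(hsv[...,0]>172))&(hsv[...,1]>50)
    w=np.zeros_like(m); 
    if c=="top": w[190:215,222:258]=1
    else: w[203:232,305:345]=1
    P=np.argwhere(m&w)[:,::-1]
    if len(P): X=atz(c,P.mean(0).astype(float),.0417)[:2]; print(c,"pad",len(P),P.mean(0),P.min(0),P.max(0),X@u,X@n)
E
```

```text
rail all 439 s 0.0806130559991328 0.289973818390839 n mean 0.4682530988920141 [0.4578 0.4787]
rail near start 84 s 0.07039439212744242 0.10970263241869703 n mean 0.46847870918809587 [0.4582 0.4788]
rail near hood 82 s 0.250428707650305 0.289973818390839 n mean 0.4682055329254563 [0.4581 0.4783]
brass 30 s 0.26158425146270636 0.2763864670067274 n mean 0.46815639664224845 [0.4591 0.4788]Traceback (most recent call last):
  File "<stdin>", line 15, in <module>
  File "<stdin>", line 10, in cols
IndexError: too many indices for array: array is 1-dimensional, but 2 were indexed
```

Brass end and rail agree to within 0.5 mm laterally. Lowering gently.

Call:
servo_tool([
  [-1,0,0,5,0,0,0],
  [-1,0,0,5,0,0,0],
  [-1,0,0,3,0,0,0],
  [-1,0,0,2,0,0,0],
  [-1,0,0,1,0,0,0],
  [-1,0,0,0,0,0,0],
  [-1,0,0,0,0,0,0],
  [-1,0,0,0,0,0,0],
])

```text
clock: 7.78
tool_pos: [0.5012, 0.0633, 0.0249]
ee_rot: [0.0, 0.79, 0.613, 0.0]
ft_force: [-0.3, 0.7, -0.8]
opening: 0.023
grip_force: 15.0
```

Call:
servo_tool([
  [-1,0,0,0.5,0,0,0],
  [-1,0,0,0.5,0,0,0],
  [-1,0,0,0,0,0,0],
  [-1,0,0,0,0,0,0],
])

```text
clock: 8.12
tool_pos: [0.5011, 0.0633, 0.0238]
ee_rot: [-0.0, 0.79, 0.613, -0.0]
ft_force: [0.1, -0.0, -1.4]
opening: 0.0232
grip_force: 15.0
```

Call:
servo_tool([
  [-1,0,0,0.4,0,0,0],
  [-1,0,0,0.4,0,0,0],
  [-1,0,0,0,0,0,0],
  [-1,0,0,0,0,0,0],
])

```text
clock: 8.45
tool_pos: [0.5011, 0.0633, 0.023]
ee_rot: [0.0, 0.79, 0.613, 0.0]
ft_force: [0.2, 0.2, -1.1]
opening: 0.0229
grip_force: 14.9
```

Call:
servo_tool([
  [-1,0,0,0.4,0,0,0],
  [-1,0,0,0.4,0,0,0],
  [-1,0,0,0,0,0,0],
  [-1,0,0,0,0,0,0],
])

```text
clock: 8.78
tool_pos: [0.5016, 0.0631, 0.0227]
ee_rot: [0.001, 0.79, 0.613, 0.0]
ft_force: [0.4, -0.9, 6.1]
opening: 0.0229
grip_force: 14.5
```

Seated, since vertical force rose by about 7 N with almost no side force. I ease off, release and rise.

Call:
servo_tool([
  [-1,0,0,-0.5,0,0,0],
  [-1,0,0,0,0,0,0],
  [-0.35,0,0,0,0,0,0],
  [-0.2,0,0,0,0,0,0],
  [0,0,0,0,0,0,0],
  [0,0,0,0,0,0,0],
  [0,0,0,0,0,0,0],
  [0,0,0,-10,0,0,0],
  [0,0,0,-20,0,0,0],
  [0,0,0,-30,0,0,0],
  [0,0,0,0,0,0,0],
])

```text
clock: 9.7
tool_pos: [0.503, 0.0632, 0.0867]
ee_rot: [0.002, 0.79, 0.613, 0.003]
ft_force: [1.0, 0.0, 0.4]
opening: 0.0443
grip_force: 0.0
```

```bash
python3 - <<'E'
from h import *
np.set_printoptions(precision=4,suppress=True)
n=np.array([np.sin(np.radians(75.6)),-np.cos(np.radians(75.6))]);u=np.array([-n[1],n[0]])
p=u*(.186-.090-.024)+n*.4693; go([*p,.034],np.radians(75.6))
a=capture("scene")[185:275,210:350,::-1];b=capture("top")[185:245,210:350,::-1]
z=lambda i:cv2.resize(i,None,fx=4,fy=4,interpolation=cv2.INTER_CUBIC)
cv2.imwrite("pics/s4.png",np.vstack([z(a),np.clip(z(b)*1.6,0,255).astype(np.uint8)]))
for c in("scene","top"):
    for d in landmark_of("lamp_tip",c)[:2]: X=atz(c,d["position"],.0417)[:2]; print(c,d["position"],X@u,X@n)
for c,(x0,x1,y0,y1) in {"top":(222,258,190,215),"scene":(305,345,203,232)}.items():
    hsv=cv2.cvtColor(cv2.imread(f"pics/{c}0.png"),cv2.COLOR_BGR2HSV);m=((hsv[...,0]<10)|(hsv[...,0]>172))&(hsv[...,1]>50)
    w=np.zeros_like(m); w[y0:y1,x0:x1]=1; P=np.argwhere(m&w)[:,::-1]
    if len(P): X=atz(c,P.mean(0).astype(float),.0417)[:2]; print(c,"pad",len(P),P.mean(0),P.min(0),P.max(0),X@u,X@n)
E
```

```text
t 9.7 tcp [0.503  0.0632 0.0867] yaw 75.63007750111512 shift mm [-114.3848   -2.6106   52.5704] turn [ 0.007  -0.0011  0.0005] F [0.9705 0.0208 0.4416] open 0.04433105147806965 gf 0.0
scene [303.4, 227.9] 0.27280800266023275 0.4758747802703744
scene [91.5, 252.6] -0.26587187402012286 0.21815828730228007
top [403.2, 333.8] -0.26615042276689255 0.1845106214750662
top [263.1, 204.6] 0.27290682558378554 0.4782139526657035
scene pad 30 [322.9333 218.7667] [318 209] [341 230] 0.3442804761655305 0.47647781035273545
```

View pics/s4.png

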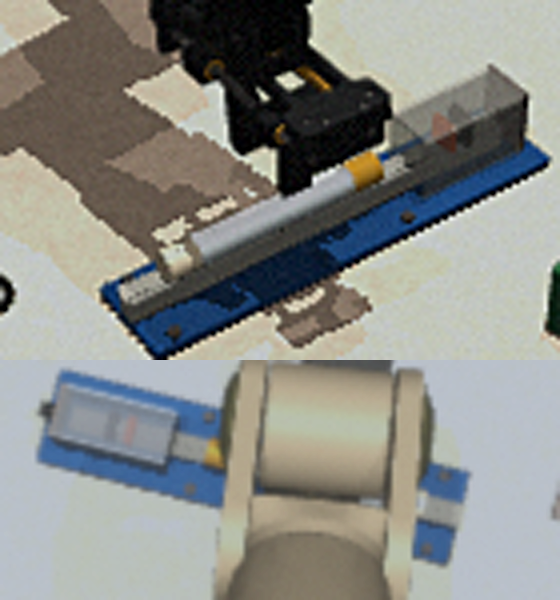

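The crop shows the lamp lying in the groove, brass end at (365,168) towards the hood, with the pad visible about 60 mm ahead (440,128). I move behind the ceramic end with shut fingers.

Call:
servo_tool([
  [0,-5,0,0,0,0,0],
  [0,-15,0,0,0,0,0],
  [0,-25,0,0,0,0,0],
  [-0.5,-25,0,0,0,0,0],
  [-1,-25,0,0,0,0,0],
  [-1,-15,0,0,0,0,0],
  [-1,-6,0,0,0,0,0],
  [-1,0,0,0,0,0,0],
  [-1,0,0,0,0,0,0],
  [-1,0,0,0,0,0,0],
])

```text
clock: 10.73
tool_pos: [0.4723, -0.0483, 0.0824]
ee_rot: [-0.0, 0.79, 0.613, -0.0]
ft_force: [-0.9, -0.3, -0.0]
opening: 0.0008
grip_force: 0.0
```

```bash
python3 - <<'E'
from h import *
np.set_printoptions(precision=4,suppress=True)
n=np.array([np.sin(np.radians(75.6)),-np.cos(np.radians(75.6))]);u=np.array([-n[1],n[0]])
p=u*.070+n*.4693; go([*p,.037],np.radians(75.6))
for c in("scene","top"):
    capture(c)
    for d in cut_out("lamp_center",c):
        X=np.array([atz(c,q[::-1].astype(float),.0417)[:2] for q in np.argwhere(d["pixels"])]); s=X@u;r=X@n
        if abs(r.mean()-.469)<.03: print(c,d["conf"],len(s),"s",s.min(),s.max(),"n",r.mean(),"slope",np.polyfit(s,r,1)[0])
E
```

```text
t 10.73 tcp [ 0.4723 -0.0483  0.0824] yaw 75.66076587487629 shift mm [-0.6562 -0.1129 45.4095] turn [-0.0006 -0.0002  0.0011] F [-0.9387 -0.2642 -0.0312] open 0.0008115529413837839 gf 0.0
scene 0.78 485 s 0.09231964270430967 0.282174292648961 n 0.46864442427498043 slope -0.023390556385117476
top 0.55 375 s 0.12722776202995936 0.27520977681242326 n 0.4692717980445556 slope -0.009096856416654546
```

Call:
servo_tool([
  [-1,0,0,10,0,0,0],
  [-1,0,0,15,0,0,0],
  [-1,0,0,10,0,0,0],
  [-1,0,0,6,0,0,0],
  [-1,0,0,4,0,0,0],
  [-1,0,0,0,0,0,0],
  [-1,0,0,0,0,0,0],
  [-1,0,0,0,0,0,0],
])

```text
clock: 11.6
tool_pos: [0.4725, -0.0491, 0.0381]
ee_rot: [0.0, 0.79, 0.613, 0.0]
ft_force: [-0.4, -0.2, -0.6]
opening: 0.0006
grip_force: 0.0
```

Call:
servo_tool([
  [-1,2,0,0,0,0,0],
  [-1,2,0,0,0,0,0],
  [-1,2,0,0,0,0,0],
  [-1,2,0,0,0,0,0],
  [-1,1,0,0,0,0,0],
  [-1,1,0,0,0,0,0],
  [-1,1,0,0,0,0,0],
  [-1,1,0,0,0,0,0],
  [-1,1,0,0,0,0,0],
  [-1,1,0,0,0,0,0],
  [-1,1,0,0,0,0,0],
  [-1,1,0,0,0,0,0],
])

```text
clock: 12.6
tool_pos: [0.4763, -0.0335, 0.0376]
ee_rot: [-0.0, 0.79, 0.613, 0.0]
ft_force: [0.5, 0.3, 0.2]
opening: 0.0006
grip_force: 0.0
```

Call:
servo_tool([
  [-1,2,0,0,0,0,0],
  [-1,2,0,0,0,0,0],
  [-1,2,0,0,0,0,0],
  [-1,2,0,0,0,0,0],
  [-1,2,0,0,0,0,0],
  [-1,2,0,0,0,0,0],
  [-1,2,0,0,0,0,0],
  [-1,2,0,0,0,0,0],
  [-1,1,0,0,0,0,0],
  [-1,1,0,0,0,0,0],
  [-1,1,0,0,0,0,0],
  [-1,1,0,0,0,0,0],
])

```text
clock: 13.6
tool_pos: [0.4812, -0.0141, 0.0376]
ee_rot: [0.0, 0.79, 0.613, -0.0]
ft_force: [0.2, -1.4, -0.4]
opening: 0.0005
grip_force: 0.5
```

```bash
cat > m.py <<'E'
from h import *
import sys
np.set_printoptions(precision=4,suppress=True)
n=np.array([np.sin(np.radians(75.6)),-np.cos(np.radians(75.6))]);u=np.array([-n[1],n[0]])
s=sense(); print("tcp s,n,z",s["tool_pos"][:2]@u,s["tool_pos"][:2]@n,s["tool_pos"][2],"F along",s["ft_force"][:2]@u)
for c in("scene","top"):
    im=capture(c); cv2.imwrite(f"pics/{c}_{sys.argv[1]}.png",im[:,:,::-1])
    for d in cut_out("lamp_center",c):
        X=np.array([atz(c,q[::-1].astype(float),.0417)[:2] for q in np.argwhere(d["pixels"])]); a=X@u;r=X@n
        if abs(r.mean()-.469)<.03: print(c,d["conf"],len(a),"s",a.min(),a.max(),"n",r.mean(),"slope",np.polyfit(a,r,1)[0])
    for d in landmark_of("lamp_tip",c)[:3]:
        X=atz(c,d["position"],.0417)[:2]; print(c,"tip",d["conf"],X@u,X@n)
E
python3 m.py 5
```

```text
tcp s,n,z 0.1059776271174327 0.46962756575499914 0.03764954335903188 F along -1.3205259780694545
scene 0.84 269 s 0.1931118777569777 0.30221037829169334 n 0.46910636325469274 slope -0.013546515262774367
scene tip 0.76 0.29447390770108095 0.46284685388114744
scene tip 0.65 -0.2689306533671401 0.22181400098702106
scene tip 0.6 0.5430458346552852 0.33625254391022746
top 0.57 249 s 0.17334297880463376 0.2948338925893519 n 0.4686054685507802 slope 0.007778299151556153
top tip 0.95 -0.2712912370708754 0.17479534492639598
top tip 0.68 0.289437109579433 0.4736651463959413
top tip 0.57 -0.22011642199695497 0.7154388851193914
```

Call:
servo_tool([
  [-1,2,0,0,0,0,0],
  [-1,2,0,0,0,0,0],
  [-1,2,0,0,0,0,0],
  [-1,2,0,0,0,0,0],
  [-1,2,0,0,0,0,0],
  [-1,2,0,0,0,0,0],
  [-1,2,0,0,0,0,0],
  [-1,2,0,0,0,0,0],
  [-1,1,0,0,0,0,0],
  [-1,1,0,0,0,0,0],
  [-1,1,0,0,0,0,0],
  [-1,1,0,0,0,0,0],
])

```text
clock: 14.9
tool_pos: [0.4862, 0.0052, 0.0377]
ee_rot: [0.0, 0.79, 0.613, -0.0]
ft_force: [-0.3, -0.9, 0.1]
opening: 0.0002
grip_force: 0.6
```

```bash
cat >> m.py <<'E'
z=lambda i:cv2.resize(i,None,fx=6,fy=6,interpolation=cv2.INTER_CUBIC)
a=cv2.imread(f"pics/scene_{sys.argv[1]}.png")[195:245,270:350];b=cv2.imread(f"pics/top_{sys.argv[1]}.png")[185:225,215:295]
cv2.imwrite(f"pics/v_{sys.argv[1]}.png",np.vstack([z(a),np.clip(z(b)*1.6,0,255).astype(np.uint8)]))
E
python3 m.py 6
```

```text
tcp s,n,z 0.12596932575879932 0.46960318215221625 0.03766345261809541 F along -0.8924835986136263
scene 0.78 272 s 0.21646711926433262 0.3221461649835798 n 0.46945121961670416 slope -0.04942705426894049
scene tip 0.86 -0.2648328374713058 0.20911148662711201
scene tip 0.76 0.316200715643196 0.46724719696753675
scene tip 0.54 -0.22944971137677989 0.7375736071316259
top 0.79 271 s 0.19208938845358384 0.30820376008677325 n 0.46850756721655523 slope 0.004194173622727238
top tip 0.78 0.306883591922547 0.47898451499493666
top tip 0.76 -0.2645395689335693 0.17062080784478922
top tip 0.46 -0.21648731913450286 0.7211202999095617
```

View pics/v_6.png

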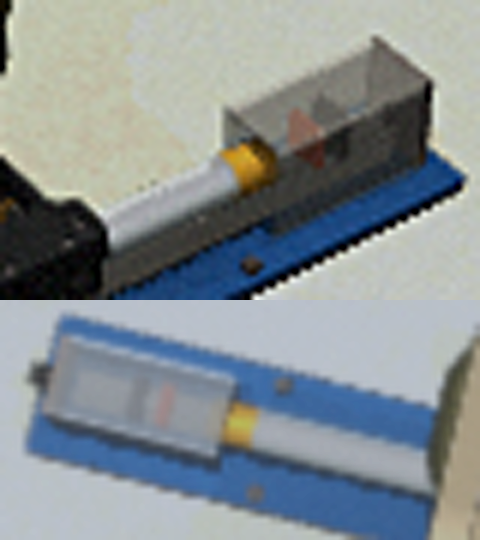

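The crop shows the brass tip just inside the hood at (262,165) in the upper panel, straight in the groove. The orange pad at (307,140) is still about 19–26 mm ahead. I advance 12 mm more, then go in small steps.

Call:
servo_tool([
  [-1,1,0,0,0,0,0],
  [-1,1,0,0,0,0,0],
  [-1,1,0,0,0,0,0],
  [-1,1,0,0,0,0,0],
  [-1,1,0,0,0,0,0],
  [-1,1,0,0,0,0,0],
  [-1,1,0,0,0,0,0],
  [-1,1,0,0,0,0,0],
  [-1,1,0,0,0,0,0],
  [-1,1,0,0,0,0,0],
  [-1,1,0,0,0,0,0],
  [-1,1,0,0,0,0,0],
])

```text
clock: 16.2
tool_pos: [0.4892, 0.0169, 0.0377]
ee_rot: [0.0, 0.79, 0.613, -0.0]
ft_force: [-0.2, -0.6, 0.3]
opening: 0.0001
grip_force: 0.6
```

Call:
servo_tool([
  [-1,0.7,0,0,0,0,0],
  [-1,0.7,0,0,0,0,0],
  [-1,0.6,0,0,0,0,0],
  [-1,0,0,0,0,0,0],
])

```text
clock: 16.53
tool_pos: [0.4897, 0.0189, 0.0377]
ee_rot: [-0.0, 0.79, 0.613, 0.0]
ft_force: [-0.4, -0.5, -0.2]
opening: 0.001
grip_force: 0.1
```

Call:
servo_tool([
  [-1,0.7,0,0,0,0,0],
  [-1,0.7,0,0,0,0,0],
  [-1,0.6,0,0,0,0,0],
  [-1,0,0,0,0,0,0],
])

```text
clock: 16.87
tool_pos: [0.4901, 0.0208, 0.0376]
ee_rot: [-0.0, 0.79, 0.613, 0.0]
ft_force: [-0.4, -1.0, -0.0]
opening: 0.0005
grip_force: 0.2
```

Call:
servo_tool([
  [-1,0.7,0,0,0,0,0],
  [-1,0.7,0,0,0,0,0],
  [-1,0.6,0,0,0,0,0],
  [-1,0,0,0,0,0,0],
])

```text
clock: 17.2
tool_pos: [0.4907, 0.0227, 0.0377]
ee_rot: [-0.0, 0.79, 0.613, 0.0]
ft_force: [-0.3, -0.3, 0.4]
opening: 0.0005
grip_force: 0.2
```

Call:
servo_tool([
  [-1,0.7,0,0,0,0,0],
  [-1,0.7,0,0,0,0,0],
  [-1,0.6,0,0,0,0,0],
  [-1,0,0,0,0,0,0],
])

```text
clock: 17.53
tool_pos: [0.4911, 0.0247, 0.0376]
ee_rot: [-0.0, 0.79, 0.613, 0.0]
ft_force: [-0.1, -1.4, -0.5]
opening: 0.0004
grip_force: 0.2
```

Call:
servo_tool([
  [-1,0.7,0,0,0,0,0],
  [-1,0.7,0,0,0,0,0],
  [-1,0.6,0,0,0,0,0],
  [-1,0,0,0,0,0,0],
])

```text
clock: 17.87
tool_pos: [0.4917, 0.0266, 0.0377]
ee_rot: [0.0, 0.79, 0.613, 0.0]
ft_force: [0.2, 0.1, 0.3]
opening: 0.0005
grip_force: 0.3
```

Call:
servo_tool([
  [-1,0.7,0,0,0,0,0],
  [-1,0.7,0,0,0,0,0],
  [-1,0.6,0,0,0,0,0],
  [-1,0,0,0,0,0,0],
])

```text
clock: 18.2
tool_pos: [0.492, 0.0278, 0.0376]
ee_rot: [0.0, 0.79, 0.613, -0.001]
ft_force: [-1.7, -6.7, 0.0]
opening: 0.0001
grip_force: 3.4
```

Stop felt at about 6–7 N. Backing off.

Call:
servo_tool([
  [-1,-1,0,0,0,0,0],
  [-1,-2,0,0,0,0,0],
  [-1,-5,0,0,0,0,0],
  [-1,-10,0,0,0,0,0],
  [-1,-10,0,0,0,0,0],
  [-1,0,0,-5,0,0,0],
  [-1,0,0,-20,0,0,0],
  [-1,0,0,-30,0,0,0],
  [-1,0,0,-30,0,0,0],
  [-1,-20,0,-20,0,0,0],
  [-1,-30,0,0,0,0,0],
  [-1,-30,0,0,0,0,0],
])

```text
clock: 19.2
tool_pos: [0.4654, -0.077, 0.1444]
ee_rot: [0.001, 0.79, 0.614, 0.001]
ft_force: [0.0, 0.5, -0.1]
opening: 0.0006
grip_force: 0.0
```

```bash
python3 m.py 7
```

```text
tcp s,n,z 0.04110996486318949 0.46991507331754795 0.1443536225840123 F along 0.5109064903018958
scene 0.68 394 s 0.1542651976814696 0.31934777439404194 n 0.4698216793149017 slope -0.016245701651528124
scene tip 0.91 -0.22902647874246132 0.7453199495927277
scene tip 0.85 -0.26656434588958694 0.21766709331989376
scene tip 0.67 0.3304882409367166 0.4752497937809131
top 0.74 378 s 0.1561424540151005 0.30820376008677325 n 0.4687507520385546 slope -0.002156906321675978
top tip 0.8 -0.26032076600886467 0.18614646039103988
top tip 0.75 0.3477018515895358 0.482428283699617
top tip 0.63 -0.23055559361131586 0.7174898680885681
```

View pics/v_7.png

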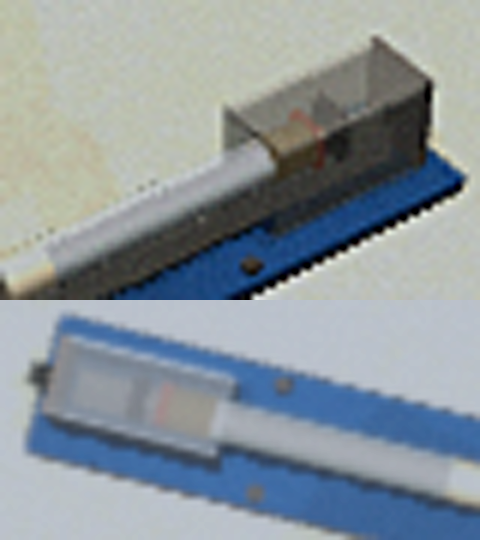

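The crop shows the brass cap against the orange pad, at (310,140) in the upper panel and (170,405) in the lower. The lamp lies straight in the groove and the gripper is clear.

```bash
python3 -c "from bench import *; print(hand_in())"
```

```text
the job is handed in; nothing more can be done
None
```

The middle-sized lamp now lies in the tray's groove with its brass end against the rubber stop, felt at about 6–7 N; I handed the job in after about 19 s of robot time, and no verdict came back.

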